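# Set the stock tags of the tube racks

## Task

On the lab bench each of the four tube racks in the tray has its own hinged tag beside it. With the fingertips, lightly push over whichever tags are wrong, so that only the completely full rack shows the face with the round black dot turned up (tag leaning towards its rack), and the empty and part-filled racks show the face with two black bars turned up (tag leaning away from its rack). Grip and lift nothing, and leave the racks and everything else on the bench where they stand.

Things in the scene. Friction and masses are not known exactly. Their poses are not given: they have to be found in the camera images.
- tray: fixed dark steel tray, 230 (x) x 470 (y) x 6 mm, place and yaw vary; origin at the centre of its underside; -x edge nearest the robot. Four places 108 mm apart along its y (-162, -54, 54, 162 mm): at each a rack (x near -65 mm) and, 130 mm farther in +x, that rack's own hinged tag (x = +65 mm). Which rack and which tag stand at which place varies; a tag belongs to the rack nearest to it.
- rack_1: loose white tube rack, 50 (x) x 86 (y) x 44 mm high, standing on the tray; origin at the centre of its underside; FULL: all 8 holes hold a blue-capped tube (cap tops 76 mm above the origin).
- rack_2: loose white tube rack, 50 (x) x 86 (y) x 44 mm high, standing on the tray; origin at the centre of its underside; not full: only 5 of its 8 holes hold tubes (cap tops 76 mm above the origin).
- rack_3: loose white tube rack, 50 (x) x 86 (y) x 44 mm high, standing on the tray; origin at the centre of its underside; not full: all 8 holes empty.
- rack_4: loose white tube rack, 50 (x) x 86 (y) x 44 mm high, standing on the tray; origin at the centre of its underside; not full: only 3 of its 8 holes hold tubes (cap tops 76 mm above the origin).
- hinge_1 (a point): middle of the hinge pin of tag 1, 36 mm above the bench, on a fixed grey stand 44 x 68 mm (solid to 24 mm above the bench, two cheeks 5 mm thick beside the tag to 43 mm). The point's x and y axes are the tray's; the pin runs along y.
- hinge_2 (a point): middle of the hinge pin of tag 2, 36 mm above the bench, on a fixed grey stand 44 x 68 mm (solid to 24 mm above the bench, two cheeks 5 mm thick beside the tag to 43 mm). The point's x and y axes are the tray's; the pin runs along y.
- hinge_3 (a point): middle of the hinge pin of tag 3, 36 mm above the bench, on a fixed grey stand 44 x 68 mm (solid to 24 mm above the bench, two cheeks 5 mm thick beside the tag to 43 mm). The point's x and y axes are the tray's; the pin runs along y.
- hinge_4 (a point): middle of the hinge pin of tag 4, 36 mm above the bench, on a fixed grey stand 44 x 68 mm (solid to 24 mm above the bench, two cheeks 5 mm thick beside the tag to 43 mm). The point's x and y axes are the tray's; the pin runs along y.
- tag_1 (a joint): angle of tag 1: white plate 52 mm wide (y), 5 mm thick, top edge 65 mm from the hinge pin, 40 g. 0 = upright; +0.6 = on its stop leaning towards its rack (tray -x), round-dot face up (full); -0.6 = on its stop leaning away (tray +x), two-bar face up (not full). Swings freely; once pushed past upright it falls to its stop by its weight. Three tags start dot up, one bars up.
- tag_2 (a joint): angle of tag 2: white plate 52 mm wide (y), 5 mm thick, top edge 65 mm from the hinge pin, 40 g. 0 = upright; +0.6 = on its stop leaning towards its rack (tray -x), round-dot face up (full); -0.6 = on its stop leaning away (tray +x), two-bar face up (not full). Swings freely; once pushed past upright it falls to its stop by its weight. Three tags start dot up, one bars up.
- tag_3 (a joint): angle of tag 3: white plate 52 mm wide (y), 5 mm thick, top edge 65 mm from the hinge pin, 40 g. 0 = upright; +0.6 = on its stop leaning towards its rack (tray -x), round-dot face up (full); -0.6 = on its stop leaning away (tray +x), two-bar face up (not full). Swings freely; once pushed past upright it falls to its stop by its weight. Three tags start dot up, one bars up.
- tag_4 (a joint): angle of tag 4: white plate 52 mm wide (y), 5 mm thick, top edge 65 mm from the hinge pin, 40 g. 0 = upright; +0.6 = on its stop leaning towards its rack (tray -x), round-dot face up (full); -0.6 = on its stop leaning away (tray +x), two-bar face up (not full). Swings freely; once pushed past upright it falls to its stop by its weight. Three tags start dot up, one bars up.
- vial_a: bystander: small amber vial with white cap, 17 mm across, 33 mm tall, standing on the tray between two tag stands; origin at the centre of its underside.
- vial_b: bystander: small amber vial with white cap, 17 mm across, 33 mm tall, standing on the tray between two tag stands; origin at the centre of its underside.
- reagent_bottle: bystander: glass bottle with blue cap, 70 mm across, 130 mm tall, left of the tray; origin at the centre of its underside.
- beaker: bystander: glass beaker, 68 mm across, 85 mm tall, right of the tray; origin at the centre of its underside.
- tip_box: bystander: blue tip box with clear lid, 82 x 122 x 66 mm high, beyond the tray; origin at the centre of its underside.
- marker_pen: bystander: marker pen, 135 mm long (y), 15 mm thick, lying beyond the tray; origin under the middle of its white barrel.
- timer: bystander: flat white timer, 60 x 70 x 23 mm high, left of the tray; origin at the centre of its underside.

How it is judged:
By the outcome, as a careful person would: the job done as asked, in the order asked, and still so for the second after the job is handed in, with the robot touching nothing.
It also fails if it takes over 61 s, if anything falls off the work surface, if the arm or the gripper's body presses on something with over 40 N, if the wrist force passes 120 N, or if a joint passes its speed limit or range.

## Robot

A 6-joint arm with a two-finger parallel gripper is mounted at the origin on the work surface. World frame = base frame: x ahead of the robot, y to its left, z up, the work surface at z = 0. Lengths are in m, angles in rad, forces in N, time in s.
With the tool pointing down it reaches from about 0.25 to 0.775 m from the base axis. Payload 4 kg.
Tool frame: the origin (TCP) lies midway between the tips of the shut fingers; the grasp point (between the pads) lies 19 mm behind it; z points along the fingers, y is the direction in which the jaws open and shut (so a half turn about z gives the same grasp; the last joint's range is limited). The gripper opens to 94 mm and grips with 3 to 60 N. Pads are 16 mm wide; open, the fingers measure 119 mm over their backs; the gripper's body (75 mm by 177 mm) begins 78 mm behind the grasp point.
Start: joints at [-1.388, 0.087, 1.371, -0, 1.684, -0.103], TCP at [0.155, -0.528, 0.206] pointing down, gripper open.
Joint ranges: [-3.1, 3.1], [-0.76, 2.03], [0.27, 2.55], [-1.08, 4.22], [0.17, 2.65], [-2.57, 2.57]. Speed limits (rad/s): [2.79, 2.79, 3.14, 3.14, 3.14, 3.14].

## Interface

Orientations are given as [roll, pitch, yaw] about the fixed x, y, z axes, in that order (R = Rz(yaw) Ry(pitch) Rx(roll)).
In Python, from bench import robot, cams gives the robot as it stands.
- The arm moves only by the tool step_arm, never from a script. Its argument "plan" is a list that holds one entry, the list of rows, each a list of 5 numbers: the shift along the world's x, y, z in mm, then the turn about the world's z in rad, then the opening in per cent of the stroke, from 0 (shut) to 100 (fully open). In form: [[[tx, ty, tz, turn, fingers], ...]]. A call has 1 to 8 rows; each row is the pose to reach, as a shift and turn from the pose commanded when the call began; what a row does not reach only later rows make up. A row lasts 1/12 s, in which the tool goes at most 41.7 mm and 7.16 degrees, less where a joint would pass 70% of its speed; a pose out of reach is approached as far as the arm can. A call with a gripper value outside its range is refused whole. The fingers move at their own pace and stop on an object; the grip force is fixed at half the most. Time passes only in rows, so rows that repeat a pose let the fingers close. It gives the time, the measured TCP pose, the force and the opening at its end, in the units of the state.
- robot.get_obs(): the state, without advancing time (a new reading comes with each control period).
- cams.snapshot(name): name is "scene" or "side" or "wrist"; returns a dict with "frame" (480x640x3 uint8, red, green, blue), "camera_matrix" (3x3 intrinsics, pixels), "origin" and "attitude" of the camera in the world; the wrist camera has in their place "T_tool_cam" (4x4, takes a point from camera to tool coordinates, whose origin is the TCP and whose axes are the flange's). Camera axes: x right, y down, z forward; pixel columns grow to the right and rows downward; lengths in m; the calibration is good to about 2 mm. A picture is of the moment at which its call begins: read the wrist's pose just before it. There is no depth.
- robot.close_job(): hands the job in, once; it reports no verdict.
The state is a dict: "time": time; "joint_positions": joint angles; "qvel": joint speeds; "joint_torque": joint torques, N m; "tool_pos": TCP position; "ee_rot": TCP orientation; "wrist_force": force on the tool from outside, world axes, zero at the start; "wrist_torque": the same for the moment, N m; "width": finger opening in m.
Only numpy, scipy, OpenCV 4.12 (cv2) and the standard library are available. Lean on these libraries where they do the work, as an engineer would, in place of code of your own. Each camera call takes 0.05 s, during which the arm holds its last target. There are 200 camera calls.

## Working session

There is one attempt and no reset: what is moved stays moved. The work goes in short steps, Python scripts to look and compute and a tool call to move; the robot and the scene stay as the last step left them, time stands still between calls to the robot, and variables do not carry over. Pictures are saved under pics/ and viewed, about 8 in all and at most 12, crops included, and the job is handed in when it is done.

Besides the shell and the picture viewer there is one more tool, called after "Request:" in YAML: its name, and indented under it one key for each argument. step_arm: Moves the arm, as the interface text tells. Its arguments: {"type":"object","properties":{"plan":{"type":"array"}},"required":["plan"]}

```bash
mkdir -p pics; cat > h.py <<'E'
import numpy as np, cv2
from bench import robot, cams
def snap(n,f):
    s=cams.snapshot(n); cv2.imwrite('pics/'+f,s['frame'][:,:,::-1]); return s
E
python3 - <<'E'
from h import *
o=robot.get_obs(); print(o)
for n in('scene','side'):
    s=snap(n,n+'1.png'); print(n,s['camera_matrix'],s['origin'],s['attitude'])
    np.savez(n+'1.npz',**{k:s[k] for k in s})
E
```

```text
{'time': 0.0, 'joint_positions': array([-1.38807590e+00,  8.79330180e-02,  1.37223409e+00, -1.05450277e-05,
        1.68361211e+00, -1.03083632e-01]), 'qvel': array([ 0.00198628, -0.00045304,  0.00062238,  0.00039065,  0.00063121,
       -0.00139564]), 'joint_torque': array([ 4.74634380e-04, -3.40175629e+01, -3.02431190e+01,  7.16476841e-02,
        3.30597663e-02, -1.65199740e-04]), 'tool_pos': array([ 0.15496101, -0.52714479,  0.20432644]), 'ee_rot': array([-3.13941662e+00, -2.14574702e-04,  2.85802650e-01]), 'wrist_force': array([-0.86376602, -0.18437977, -0.59556111]), 'wrist_torque': array([ 0.04298775, -0.02835791,  0.02411   ]), 'width': 0.09400492180806738}
scene [[440.34486165   0.         317.06471344]
 [  0.         440.34486165 238.25868052]
 [  0.           0.           1.        ]] [1.35390418 0.23650686 0.76009161] [-2.2932358   0.00935889  1.85396083]
side [[506.94821356   0.         331.99294979]
 [  0.         506.94821356 237.79516495]
 [  0.           0.           1.        ]] [-0.11982318  0.98409411  0.85520095] [-2.15821398 -0.00902072 -2.51037806]
```

View pics/scene1.png

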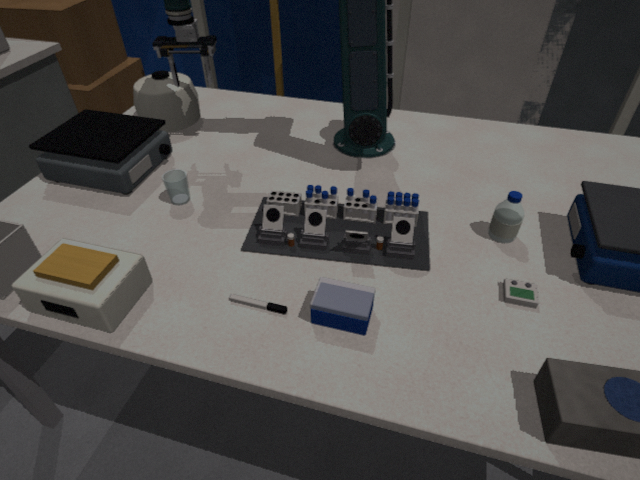

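View pics/side1.png

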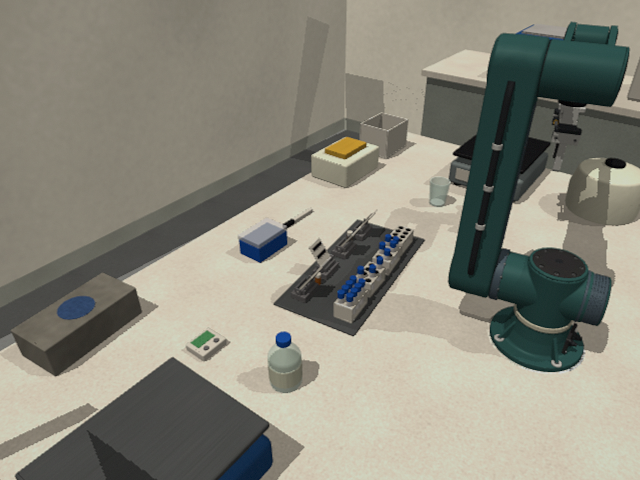

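Scene view: the tray is centred at about (340,233). Dots show at (273,215), (316,218) and (403,227), and the tag at (357,235) leans away. The rack at (403,205) looks full. I'll measure the tray and enlarge the racks.

```bash
cat >> h.py <<'E'
from scipy.spatial.transform import Rotation as Rn
def camRt(s):
    a=np.array(s['attitude']); R=Rn.from_euler('xyz',a).as_matrix() if a.shape==(3,) else a
    return R,np.array(s['origin'])
def ray(s,uv,z):
    R,t=camRt(s); d=R@np.linalg.inv(s['camera_matrix'])@[uv[0],uv[1],1]
    return t+d*(z-t[2])/d[2]
def proj(s,p):
    R,t=camRt(s); q=s['camera_matrix']@(R.T@(np.array(p)-t)); return q[:2]/q[2]
E
python3 - <<'E'
from h import *
ims=[]
for n,(x0,y0,x1,y1) in(('scene',(240,175,440,270)),('side',(270,205,430,340))):
    s=dict(np.load(n+'1.npz')); f=s['frame']; 
    g=f.astype(int); m=((g.max(2)<95)&(g.max(2)-g.min(2)<25)).astype(np.uint8)
    w=np.zeros_like(m); w[y0-8:y1+8,x0-8:x1+8]=1; m=cv2.morphologyEx(m*w,cv2.MORPH_CLOSE,np.ones((3,3)))
    c=max(cv2.findContours(m,0,2)[0],key=cv2.contourArea); 
    h=cv2.convexHull(c)[:,0]
    a=cv2.approxPolyDP(h,6,True)[:,0]; print(n,a.tolist())
    for p in a: print(ray(s,p,0.006).round(4))
    ims.append(cv2.resize(f[y0:y1,x0:x1],None,fx=4,fy=4,interpolation=2)[:,:,::-1])
cv2.imwrite('pics/c1.png',ims[0]);cv2.imwrite('pics/c2.png',ims[1])
E
```

```text
scene [[427, 212], [429, 270], [241, 250], [272, 192], [402, 194]]
[0.3469 0.253  0.006 ]
[0.5724 0.28   0.006 ]
[ 0.6289 -0.1814  0.006 ]
[ 0.3722 -0.1947  0.006 ]
[0.2804 0.1746 0.006 ]
side [[424, 240], [353, 335], [274, 304], [357, 220], [409, 229]]
[ 0.3981 -0.207   0.006 ]
[0.3442 0.2527 0.006 ]
[0.5658 0.2811 0.006 ]
[ 0.6234 -0.1809  0.006 ]
[ 0.4643 -0.234   0.006 ]
```

View pics/c1.png

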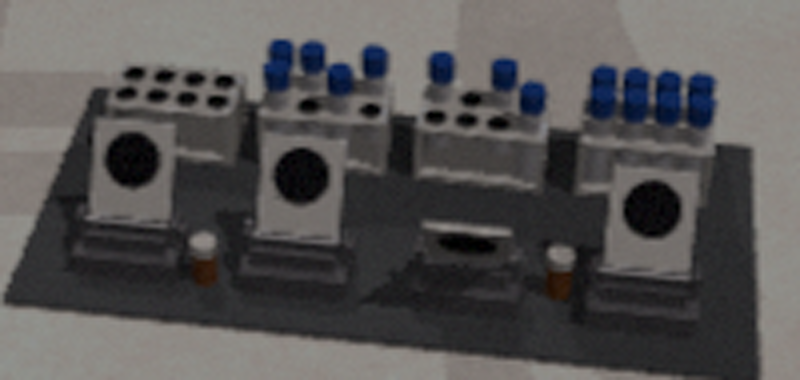

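View pics/c2.png

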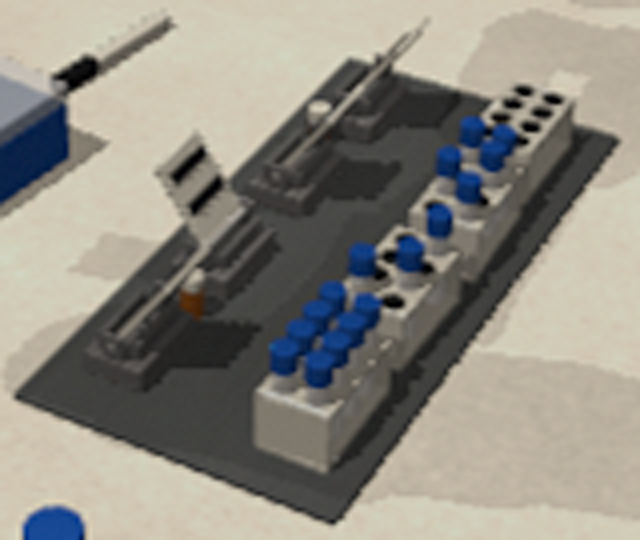

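The full rack is at place +162 (scene crop right end), with its dot up, which is correct. The 3-tube rack at +54 already shows bars. The empty rack (-162) and the 5-tube rack (-54) wrongly show dots. The two views agree on the tray: centre about (0.485, 0.0365), yaw about 0.1225, edges about 465 x 225 mm. So I need to push two tags in tray +x from the rack side. First I'll move above the gap at place -162 with the fingers shut.

Request:
step_arm:
  plan:
    - [[30,35,0,-0.02,0],[57,67,0,-0.04,0],[84,98,0,-0.06,0],[111,129,0,-0.08,0],[138,160,0,-0.1,0],[165,191,0,-0.12,0],[192,222,0,-0.14,0],[215,250,0,-0.163,0]]

```text
time: 0.77
tool_pos: [0.371, -0.2755, 0.2051]
ee_rot: [-3.141, 0.0, 0.122]
wrist_force: [0.7, 0.1, 0.4]
width: 0.0439
```

Request:
step_arm:
  plan:
    - [[27,31,0,0,0],[54,62,0,0,0],[81,93,0,0,0],[108,124,0,0,0],[130,152,0,0,0],[130,152,0,0,0]]

```text
time: 1.27
tool_pos: [0.5026, -0.1205, 0.2045]
ee_rot: [-3.138, -0.0, 0.13]
wrist_force: [-0.5, -0.5, -0.3]
width: 0.004
```

```bash
python3 - <<'E'
from h import *
def wsnap(f):
    o=robot.get_obs(); s=snap('wrist',f); T=np.eye(4); T[:3,:3]=Rn.from_euler('xyz',o['ee_rot']).as_matrix(); T[:3,3]=o['tool_pos']
    T=T@s['T_tool_cam']; print(o['time'],o['tool_pos'].round(4),o['ee_rot'].round(3),o['width'],o['wrist_force'].round(1)); 
    np.savez(f[:-4]+'.npz',frame=s['frame'],camera_matrix=s['camera_matrix'],origin=T[:3,3],attitude=T[:3,:3]); print(T.round(3))
wsnap('w1.png')
C=np.array([.485,.0365]);c,sn=np.cos(.1225),np.sin(.1225);R=np.array([[c,-sn],[sn,c]])
w=dict(np.load('w1.npz'));s=dict(np.load('scene1.npz'));sd=dict(np.load('side1.npz'))
for y in(-.162,-.054):
    for nm,x,z in(('hinge',.065,.036),('topedge',.0283,.0896)):
        for dy in(-.026,0,.026):
            p=np.r_[C+R@[x,y+dy],z]; print(nm,y,dy,p.round(4),'wrist',proj(w,p).round(),'scene',proj(s,p).round(),'side',proj(sd,p).round())
E
```

```text
1.2667 [ 0.5026 -0.1205  0.2045] [-3.138 -0.     0.13 ] 0.004013545976066173 [-0.5 -0.5 -0.3]
[[ 0.129 -0.95  -0.285  0.586]
 [-0.992 -0.125 -0.034 -0.109]
 [-0.004  0.287 -0.958  0.383]
 [ 0.     0.     0.     1.   ]]
hinge -0.162 -0.026 [ 0.5725 -0.1421  0.036 ] wrist [348. 153.] scene [263. 230.] side [364. 222.]
hinge -0.162 0 [ 0.5693 -0.1163  0.036 ] wrist [323. 153.] scene [273. 231.] side [360. 226.]
hinge -0.162 0.026 [ 0.5661 -0.0905  0.036 ] wrist [297. 153.] scene [283. 232.] side [356. 230.]
topedge -0.162 -0.026 [ 0.5361 -0.1466  0.0896] wrist [352. 199.] scene [264. 204.] side [376. 210.]
topedge -0.162 0 [ 0.5329 -0.1208  0.0896] wrist [323. 198.] scene [274. 205.] side [372. 214.]
topedge -0.162 0.026 [ 0.5297 -0.095   0.0896] wrist [294. 198.] scene [285. 206.] side [368. 218.]
hinge -0.054 -0.026 [ 0.5593 -0.035   0.036 ] wrist [242. 152.] scene [304. 234.] side [348. 239.]
hinge -0.054 0 [ 0.5561 -0.0092  0.036 ] wrist [216. 152.] scene [315. 235.] side [344. 244.]
hinge -0.054 0.026 [0.5529 0.0167 0.036 ] wrist [191. 152.] scene [325. 236.] side [339. 248.]
topedge -0.054 -0.026 [ 0.5229 -0.0394  0.0896] wrist [231. 198.] scene [306. 208.] side [360. 227.]
topedge -0.054 0 [ 0.5197 -0.0136  0.0896] wrist [202. 197.] scene [317. 209.] side [356. 231.]
topedge -0.054 0.026 [0.5165 0.0122 0.0896] wrist [173. 197.] scene [327. 210.] side [351. 236.]
```

View pics/w1.png

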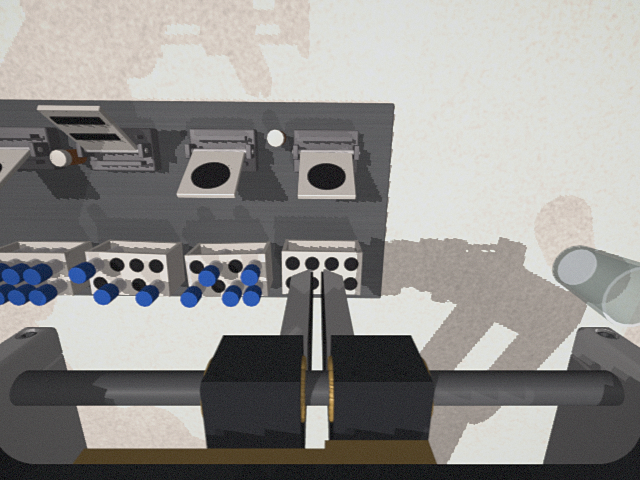

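The wrist view puts tag 1's top edge at (298–355,198) and tag 2's at (178–238,195). Predictions for 90 mm height were (294–352,198) and (173–231,197), so they agree to within 5 px (about 4 mm), and the scene view agrees too. Next I'll descend in the gap and push slowly.

Request:
step_arm:
  plan:
    - [[0,-2,-30,0,0],[0,-4,-65,0,0],[0,-4,-100,0,0],[0,-4,-125,0,0],[0,-4,-136,0,0],[0,-4,-136,0,0]]

```text
time: 1.82
tool_pos: [0.497, -0.1298, 0.066]
ee_rot: [-3.139, 0.007, 0.121]
wrist_force: [0.2, -0.0, -1.0]
width: 0.0002
```

Request:
step_arm:
  plan:
    - [[8,1,0,0,0],[16,2,0,0,0],[24,3,0,0,0],[31,4,0,0,0],[37,4.5,0,0,0],[42,5,0,0,0],[47,6,0,0,0],[52,6.5,0,0,0]]

```text
time: 2.48
tool_pos: [0.5526, -0.123, 0.0695]
ee_rot: [3.142, 0.0, 0.123]
wrist_force: [0.2, 0.4, 0.4]
width: 0.0005
```

Request:
step_arm:
  plan:
    - [[4,0.5,0,0,0],[8,1,0,0,0],[12,1.5,0,0,0],[14,2,0,0,0],[14,2,0,0,0],[14,2,0,0,0],[14,2,0,0,0]]

```text
time: 3.07
tool_pos: [0.5659, -0.1212, 0.0695]
ee_rot: [3.142, 0.0, 0.123]
wrist_force: [-0.4, -0.3, 0.3]
width: 0.0003
```

Request:
step_arm:
  plan:
    - [[-20,-2.5,0,0,0],[-45,-5.5,0,0,0],[-66,-8,0,0,0],[-66,-8,10,0,0],[-66,-8,45,0,0],[-66,-8,80,0,0],[-66,-8,82,0,0],[-66,-8,82,0,0]]

```text
time: 3.73
tool_pos: [0.5028, -0.13, 0.1559]
ee_rot: [3.138, -0.008, 0.123]
wrist_force: [0.1, 0.5, -0.5]
width: 0.0007
```

```bash
python3 - <<'E'
from h import *
o=robot.get_obs(); print(o['tool_pos'],o['wrist_force'])
s=snap('wrist','w2.png')
E
```

```text
[ 0.50276755 -0.1300204   0.15586841] [ 0.06730087  0.5319547  -0.54650344]
```

View pics/w2.png

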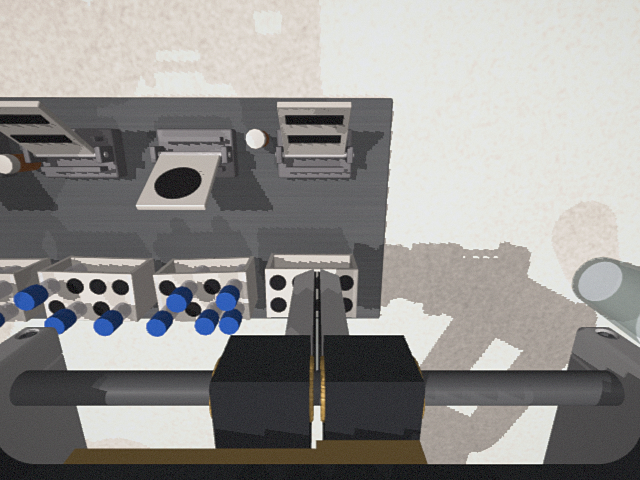

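Tag 1 now shows bars (313,115–140). Tag 2 still shows its dot (178,183). I'll shift one place along tray +y and repeat.

Request:
step_arm:
  plan:
    - [[-4,30,0,0,0],[-8,65,0,0,0],[-12,95,0,0,0],[-13,107,0,0,0],[-13,107,0,0,0],[-13,107,0,0,0]]

```text
time: 4.28
tool_pos: [0.4868, -0.0223, 0.1504]
ee_rot: [3.141, 0.002, 0.124]
wrist_force: [0.3, -0.7, 0.5]
width: 0.0004
```

Request:
step_arm:
  plan:
    - [[0,0,-25,0,0],[0,0,-55,0,0],[0,0,-76,0,0],[0,0,-82,0,0],[0,0,-82,0,0]]

```text
time: 4.7
tool_pos: [0.4854, -0.0233, 0.067]
ee_rot: [-3.141, 0.005, 0.121]
wrist_force: [0.4, 0.5, 0.7]
width: 0.0002
```

Request:
step_arm:
  plan:
    - [[8,1,0,0,0],[16,2,0,0,0],[24,3,0,0,0],[31,4,0,0,0],[37,4.5,0,0,0],[42,5,0,0,0],[47,6,0,0,0],[52,6.5,0,0,0]]

```text
time: 5.37
tool_pos: [0.5396, -0.0155, 0.0695]
ee_rot: [3.142, 0.0, 0.123]
wrist_force: [-0.6, 0.8, -0.2]
width: 0.0003
```

Request:
step_arm:
  plan:
    - [[4,0.5,0,0,0],[8,1,0,0,0],[12,1.5,0,0,0],[14,2,0,0,0],[14,2,0,0,0],[14,2,0,0,0],[14,2,0,0,0]]

```text
time: 5.95
tool_pos: [0.5529, -0.0137, 0.0694]
ee_rot: [3.142, 0.0, 0.123]
wrist_force: [0.5, 0.9, -0.3]
width: 0.0004
```

Request:
step_arm:
  plan:
    - [[-20,-2.5,0,0,0],[-45,-5.5,0,0,0],[-66,-8,0,0,0],[-66,-8,10,0,0],[-66,-8,45,0,0],[-66,-8,80,0,0],[-66,-8,115,0,0],[-66,-8,130,0,0]]

```text
time: 6.62
tool_pos: [0.4899, -0.022, 0.2063]
ee_rot: [3.139, -0.01, 0.123]
wrist_force: [0.5, -0.5, -0.3]
width: 0.0005
```

Request:
step_arm:
  plan:
    - [[-20,0,10,0,0],[-40,0,20,0,0],[-50,0,20,0,0],[-50,0,20,0,0],[-50,0,20,0,0]]

```text
time: 7.03
tool_pos: [0.4374, -0.0217, 0.2196]
ee_rot: [3.141, -0.001, 0.123]
wrist_force: [-0.0, 0.0, -0.3]
width: 0.0003
```

```bash
python3 - <<'E'
from h import *
o=robot.get_obs(); print(o['time'],o['tool_pos'],o['wrist_force'])
s=snap('wrist','w3.png'); s=snap('scene','s3.png'); f=s['frame'][175:270,240:440]
cv2.imwrite('pics/s3c.png',cv2.resize(f,None,fx=4,fy=4,interpolation=2)[:,:,::-1])
a=np.load('scene1.npz')['frame'].astype(int); d=abs(a-s['frame']).max(2)>40
n,_,st,_=cv2.connectedComponentsWithStats(d.astype(np.uint8)); print(st[1:][st[1:,4]>8])
E
```

```text
7.0333 [ 0.43744735 -0.02171483  0.21957395] [-0.0108185   0.02057728 -0.33644312]
[[ 376    0   10   77  533]
 [ 387    0    5    5   23]
 [ 383    0   73  132 5106]
 [ 166   11   18    4   37]
 [ 387   10    5   31  153]
 [ 170   17   11    3   14]
 [ 168   17   29   25  291]
 [ 156   37   23   19  175]
 [ 198   36   13   20  168]
 [ 154   47    7   11   32]
 [ 387   46    5   28  120]
 [ 306   52   35   10  154]
 [ 169   60    4   11   19]
 [ 310   62   28    7   95]
 [ 314   64   30   31  566]
 [ 139   69   53   31  631]
 [ 388   78    4    7   28]
 [ 282   96   80   75 2861]
 [ 354  103    7   11   35]
 [ 175  117  115   31 1563]
 [ 348  121   30   10   97]
 [ 387  135   23   22  277]
 [ 227  150   65   44 1431]
 [ 292  190   12    8   29]
 [ 263  204   20   18  167]
 [ 306  208    4    5   15]
 [ 312  209   14    5   34]
 [ 309  212   13    8   57]
 [ 261  214   23   17  162]
 [ 305  217    7   10   34]
 [ 303  217   23   19  169]
 [ 256  221    7    3   15]]
```

View pics/w3.png

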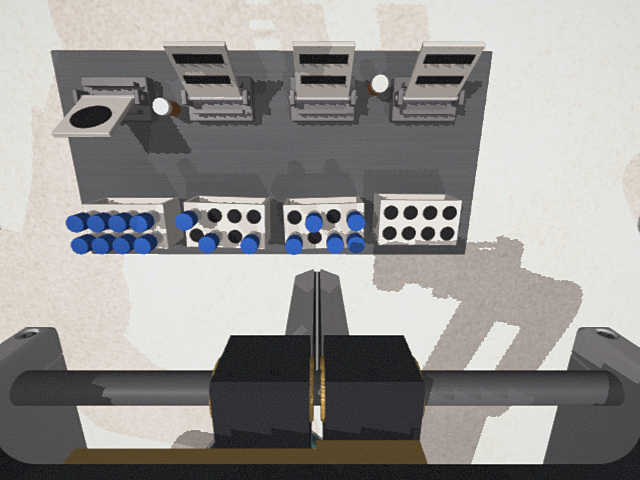

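View pics/s3c.png

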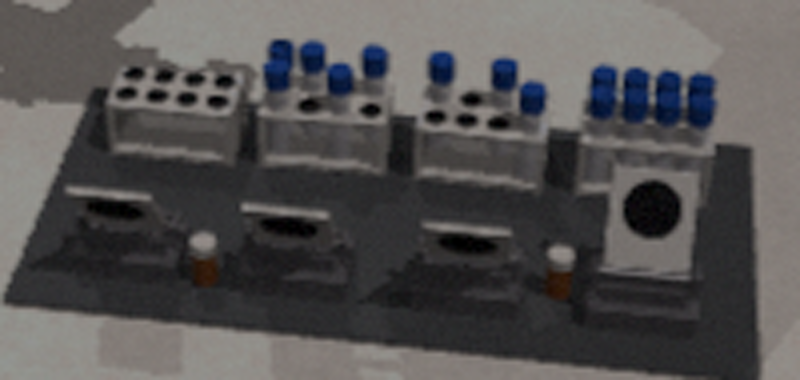

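The wrist view shows bars up at (207,68), (323,68) and (445,68), and the dot only at (90,116), beside the full rack. Racks and vials look unmoved, and the robot is clear of everything, so I'll hand in.

```bash
python3 -c "
from bench import robot
print(robot.close_job())"
```

```text
the job is handed in; nothing more can be done
None
```

The tags are now as asked, and I handed the job in at about 7 s of the 61 s allowed. I pushed over the two wrong tags, beside the empty rack and the 5-tube rack, with shut fingertips at 70 mm height. The tag at the full rack (dot) and the one at the 3-tube rack (bars) were already right, so I left them alone.

**Final views (wrist and scene):** only the full rack shows the dot, and the other three show bars. The racks and vials look unmoved. In the before/after difference of the scene image, changes around the tray were limited to the two pushed tags, plus a few pixels at (292,190) beside the empty rack. I put those down to shadow. The fingers finished well clear, and every wrist force reading, taken at the end of each move, was about 1 N or less.

**Position check:** predicted tag positions matched the wrist view to about 5 px (about 4 mm), well within what the push needed. I compared heights across the views by projecting the stated heights rather than measuring them independently.

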